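# Fit the stirring star on the melter's splined drive

## Robot

A 7-joint arm with a two-finger parallel gripper is mounted at the origin on the work surface. World frame = base frame: x ahead of the robot, y to its left, z up, the work surface at z = 0. Lengths are in m, angles in rad, forces in N, time in s.
With the tool pointing down it reaches from about 0.4 to 0.875 m from the base axis. Payload 4.4 kg.
Tool frame: the origin (TCP) lies on the centre line of the jaws, within the pads' length; the fingertips stand 22 mm ahead of it and the grasp point (between the pads) lies 3 mm ahead of it; z points along the fingers, y is the line along which they close (so a half turn about z gives the same grasp; the last joint's range is limited). The gripper opens to 85 mm and grips with 20 to 120 N. Pads are 22 mm wide; open, the fingers measure 114 mm over their backs; the gripper's body (76 mm by 85 mm) begins 54 mm behind the grasp point. The pads swing forward as they close: fully open they stand 13 mm farther back than shut.
Start: joints at [-1.294, 0.628, 0.038, 1.517, -0.027, 0.996, -0.02], TCP at [0.218, 0.612, 0.253] pointing down, gripper open.
Joint ranges: [-3.06, 3.06], [-0.37, 2.12], [-1.25, 1.32], [0.18, 2.47], [-1.1, 4.24], [0.23, 1.98], [-2.94, 2.94]. Speed limits (rad/s): [2.57, 2.57, 3.14, 3.14, 3.14, 3.14, 3.14].

## Interface

Orientations are given as a rotation vector (axis times angle).
In Python, from bench import robot, optics gives the robot as it stands.
- The arm moves only by the tool move_arm, never from a script. Its argument "motion" is a list of rows, each an object of numbers: "claw": the closure in counts, from 0 (fully open) to 255 (shut); "x", "y", "z": the shift along the world's x, y, z scaled (see below); "yaw": the turn about the world's z scaled (see below). A call has 1 to 12 rows; each row is the pose to reach, as a shift and turn from the pose commanded when the call began; what a row does not reach only later rows make up. The controller multiplies each number of a shift by 25 cm and each number of a turn by 0.5 rad. A row lasts 1/8 s, in which the tool goes at most 62.5 mm and 10.7 degrees, less where a joint would pass 70% of its speed; a pose out of reach is approached as far as the arm can. A call with a number of a shift or a turn outside -1 to 1 is refused whole. A call with a gripper value outside its range is refused whole. The fingers move at their own pace and stop on an object; the grip force is fixed at half the most. Time passes only in rows, so rows that repeat a pose let the fingers close. It gives the time, the measured TCP pose, the force, the opening and the grip force at its end, in the units of the state.
- robot.read_state(): the state, without advancing time (a new reading comes with each control period).
- optics.read_camera(name): name is "side" or "top" or "wrist"; returns (picture, depth): 384x512x3 uint8, red, green, blue; 384x512 float32, m along the optical axis (not along the pixel's ray), 0 where there is no reading.
- optics.get_calibration(name): a dict with "K" (3x3 intrinsics, pixels), "position" and "orientation" of the camera in the world; the wrist camera has in their place "hand_eye" (4x4, takes a point from camera to tool coordinates, whose origin is the TCP and whose axes are the flange's). Camera axes: x right, y down, z forward; pixel columns grow to the right and rows downward; lengths in m; the calibration is good to about 2 mm. A picture is of the moment at which its call begins: read the wrist's pose just before it. get_calibration takes no time and is no camera call.
- robot.finish_job(): hands the job in; it is judged then, once.
The state is a dict: "time": time; "qpos": joint angles; "joint_velocities": joint speeds; "joint_torque": joint torques, N m; "eef_pos": TCP position; "eef_rot": TCP orientation; "ft_force": force on the tool from outside, world axes, zero at the start; "wrist_torque": the same for the moment, N m; "opening": finger opening in m; "gripper_force": force on a finger pad.
Only numpy, scipy, OpenCV 4.12 (cv2) and the standard library are available. Lean on these libraries where they do the work, as an engineer would, in place of code of your own. Each camera call takes 0.05 s, during which the arm holds its last target. There are 200 camera calls.

## Task

Put the chocolate melter back together: pick the white stirring star whose bore has splines inside and push it down over the upright splined shaft of the drive base, rocking it a little if the teeth do not meet at once, until it sits fully home on the shoulder, upright and let go. Leave the other star, the one with the plain narrow bore, where it stands.

Things in the scene. Friction and masses are not known exactly. Their poses are not given: they have to be found in the camera images.
- star_centre (a point): Star to use: white plastic, 0.25 kg. Hexagonal collar 48 mm over flats, 80 tall, open end to end; this point is on its axis, half-way up, z up. Flats face 0, 60, 120.. deg from its x; grip across two. Inside each flat's middle a full-height tooth 5 mm wide; 27 mm circle inside the tips; slots at the corners. 3 arms at the foot at 30, 150, 270 deg, reach 61 mm, 14 wide, 12 high.
- shoulder (a point): Seat: centre of the round shoulder (60 mm diameter) at the shaft's foot, 60 mm above the bench, z up. The base is a fixed grey metal box, 180 mm along x, 200 along y, 55 high. The star meshes when its x axis and this one differ by a multiple of 60 deg, with about 2 mm play sideways and 8 deg in turn either way. Home, its underside rests on the shoulder: its centre 40 mm above this point.
- shaft_tip (a point): Top of the upright steel shaft, on its axis, 72 mm above the shoulder; the shaft does not turn. Round core 23 mm in diameter; the top 22 mm is a cone narrowing to a blunt nose 8 mm in diameter. Below the cone (from 22 mm under this point to the shoulder) six teeth 5 mm wide, 37 mm over their tips, at 30, 90, 150.. deg from the x axis. Tooth ends of shaft and star are roof-shaped.
- spare_centre (a point): The other star, not to be used: same collar and arms outside, but its bore is a plain hexagonal hole only 18 mm across, without teeth, so its top looks thick-walled. This point is on its axis, half-way up (40 mm above its underside). The two stars may stand in either place, both upright on the bench.
Mind the look-alikes: they are no part of the job. Leave any blue look-alike of the part that bears star_centre alone.

How it is judged:
At the end, for the whole second after the job is handed in: The splined star is on the shaft with its teeth meshed, its axis within 10 mm of the shaft's, upright within 10 degrees, its underside within 10 mm of the shoulder (its centre less than 50 mm above the shoulder), and let go (horizontal distance between star_centre and shoulder below 0.01 m and z of star_centre in the frame of shoulder below 0.05 m and angle between star_centre's own z axis and vertical below 0.175 rad and height (world z) of star_centre above 0.09 m); the robot touches nothing.
It fails at once if the other star is moved by more than 40 mm (distance of spare_centre from where it was at the start of the episode above 0.04 m).
It also fails if it takes over 42 s, if anything falls off the work surface, if the arm or the gripper's body presses on something with over 40 N, if the wrist force passes 120 N, or if a joint passes its speed limit or range.

## Working session

There is one attempt and no reset: what is moved stays moved. The work goes in short steps, Python scripts to look and compute and a tool call to move; the robot and the scene stay as the last step left them, time stands still between calls to the robot, and variables do not carry over. Pictures are saved under pics/ and viewed, at most 10 in all, crops included, and the job is handed in when it is done.

Besides the shell and the picture viewer there is one more tool, called as name(argument=value, ...) on one line, values as JSON. move_arm: Moves the arm, as the interface text tells. Its arguments: {"type":"object","properties":{"motion":{"type":"array"}},"required":["motion"]}

```bash
mkdir -p pics; cat > h.py <<'E'
import numpy as np, cv2
from scipy.spatial.transform import Rotation as R
from bench import robot, optics
def shot(n):
    s=robot.read_state(); p,d=optics.read_camera(n); c=optics.get_calibration(n); K=np.array(c["K"])
    if n=="wrist":
        T=np.eye(4);T[:3,:3]=R.from_rotvec(s["eef_rot"]).as_matrix();T[:3,3]=s["eef_pos"];T=T@np.array(c["hand_eye"])
    else:
        T=np.eye(4);o=np.array(c["orientation"],float);T[:3,:3]=o if o.shape==(3,3) else R.from_rotvec(o).as_matrix();T[:3,3]=c["position"]
    v,u=np.mgrid[:384,:512]
    P=np.stack([(u-K[0,2])/K[0,0]*d,(v-K[1,2])/K[1,1]*d,d],-1)@T[:3,:3].T+T[:3,3]
    P[d==0]=np.nan
    return p,d,P,K,T
def save(f,p): cv2.imwrite("pics/"+f,cv2.cvtColor(p,cv2.COLOR_RGB2BGR))
E
python3 - <<'E'
from h import *
print(robot.read_state())
a=shot("top");b=shot("side");np.savez("a.npz",tp=a[0],tP=a[2],sp=b[0],sP=b[2])
print(a[4],b[4],a[3])
save("top.png",a[0]);save("side.png",b[0])
E
```

```text
{'time': 0.0, 'qpos': array([-1.29381866,  0.62932704,  0.03846943,  1.51837179, -0.02701645,
        0.99626187, -0.01997693]), 'joint_velocities': array([-3.38039627e-04,  8.92706599e-05, -1.61859955e-03,  3.13232576e-04,
       -2.14963784e-03, -1.10897937e-03, -7.11040445e-04]), 'joint_torque': array([-7.54182065e-05, -5.63405299e+01,  1.22660749e+00, -1.93441916e+01,
        1.12560054e-02,  1.02124279e-02,  2.61059296e-05]), 'eef_pos': array([0.21825832, 0.61165377, 0.25240069]), 'eef_rot': array([-5.35764738e-01, -3.09527532e+00,  2.86863514e-03]), 'ft_force': array([ 0.15255066,  0.18763403, -0.81236754]), 'wrist_torque': array([ 0.01378527, -0.03049596, -0.0211872 ]), 'gripper_force': 0.0, 'opening': 0.08521975163678344}
[[-0.02862264 -0.98702901  0.15796986  0.27287167]
 [-0.9994557   0.02566588 -0.02072611  0.06846787]
 [ 0.01640284 -0.15847711 -0.98722639  1.20750493]
 [ 0.          0.          0.          1.        ]] [[ 0.8660297  -0.34940941  0.35763896  0.02844604]
 [-0.49996473 -0.61272031  0.61205318 -0.70223772]
 [ 0.00527551 -0.7088631  -0.70532636  0.9938421 ]
 [ 0.          0.          0.          1.        ]] [[430.55448762   0.         250.54014323]
 [  0.         430.55448762 190.21772506]
 [  0.           0.           1.        ]]
```

View pics/top.png

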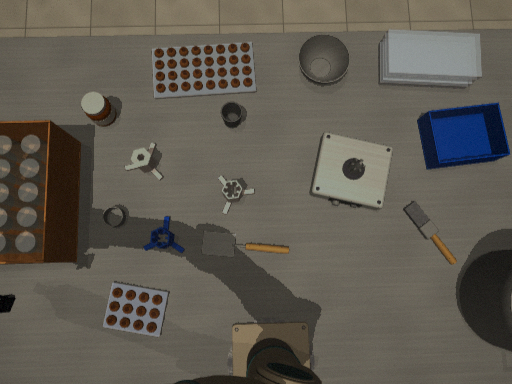

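View pics/side.png

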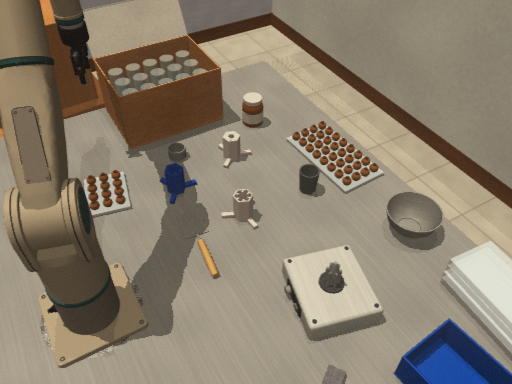

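Top view candidates are the white star at (233,188), which shows splines, the white star at (142,157) with a narrow bore, and the blue look-alike at (163,237). The drive base is at (353,170). I choose (233,188) and will check it in a crop.

```bash
python3 - <<'E'
from h import *
z=np.load("a.npz");p,P=z["tp"],z["tP"]
c=[cv2.resize(p[v-32:v+32,u-32:u+32],(390,390),interpolation=cv2.INTER_CUBIC) for u,v in((233,190),(145,160))]
save("crop.png",np.hstack(c))
Z=P[...,2]
def win(u,v,r):
    m=np.zeros(Z.shape,bool);m[v-r:v+r,u-r:u+r]=1;return m
for u,v in((233,190),(145,160)):
    w=win(u,v,32); top=P[w&(Z>.07)&(Z<.1)]; 
    print("star top",len(top),np.median(top,0),(top.min(0)+top.max(0))/2,top.max(0)-top.min(0))
    arm=P[w&(Z>.007)&(Z<.02)]
    ctr=cv2.minEnclosingCircle(top[:,:2].astype(np.float32))[0];d=arm[:,:2]-ctr
    r=np.hypot(*d.T);k=(r>.035)&(r<.062);a=np.arctan2(d[k,1],d[k,0])
    print(ctr,k.sum(),"yaw mod120 via arms",np.degrees(np.angle(np.exp(3j*(a-np.pi/6)).mean())/3))
w=win(353,172,50)
box=P[w&(Z>.045)&(Z<.058)][:,:2].astype(np.float32);print("box",len(box),cv2.minAreaRect(box))
sh=P[w&(Z>.0585)&(Z<.066)];print("shoulder",len(sh),cv2.minEnclosingCircle(sh[:,:2].astype(np.float32)) )
for lo,hi in((.07,.108),(.112,.14)):
    s=P[w&(Z>lo)&(Z<hi)];print("shaft",len(s),s.mean(0),s.max(0))
E
```

```text
star top 129 [0.45901034 0.09442554 0.07790796] [0.45714614 0.0951925  0.0774926 ] [0.05048426 0.05063963 0.01403408]
(0.45714613795280457, 0.09526193141937256) 131 yaw mod120 via arms 5.808334805931915
star top 256 [0.5504363  0.33602335 0.0789325 ] [0.5504838  0.33639315 0.07709936] [0.05220447 0.05112708 0.013969  ]
(0.5507807731628418, 0.33588406443595886) 135 yaw mod120 via arms -47.83723881489054
box 4128 ((0.5079128742218018, -0.23756712675094604), (0.20003929734230042, 0.1830182671546936), 75.66422271728516)
shoulder 185 ((0.5117405652999878, -0.23931117355823517), 0.11278612911701202)
shaft 89 [ 0.50701497 -0.23357782  0.09316445] [ 0.52735736 -0.21985732  0.10797437]
shaft 49 [ 0.50707369 -0.23569726  0.12192474] [ 0.5172695  -0.22674358  0.13436124]
```

View pics/crop.png

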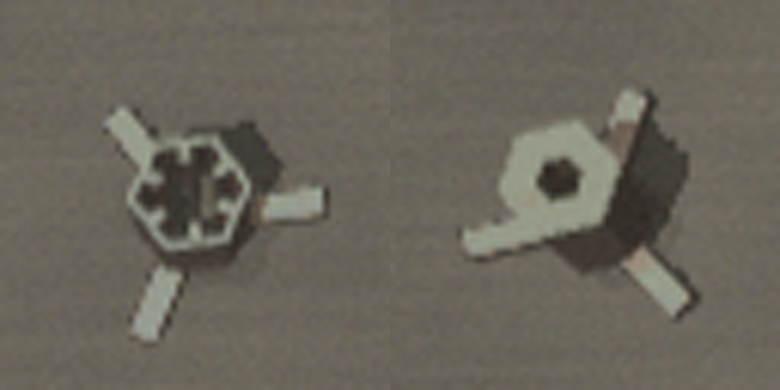

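Left crop: collar with splines, so it is the one to use. The spare at (142,157) has a thick wall and plain narrow bore. Star is at (0.457, 0.095) with yaw about 6°. The shaft is at (0.507, -0.235), with base yaw about -14°, so the star needs a -20° turn after the grasp.

move_arm(motion=[{"claw":0,"x":0,"y":-0.24,"z":0,"yaw":0},{"claw":0,"x":0.02,"y":-0.48,"z":0,"yaw":0},{"claw":0,"x":0.08,"y":-0.72,"z":0,"yaw":0},{"claw":0,"x":0.2,"y":-0.93,"z":0,"yaw":-0.08},{"claw":0,"x":0.35,"y":-1,"z":0,"yaw":-0.16},{"claw":0,"x":0.5,"y":-1,"z":0,"yaw":-0.16}])

```text
time: 0.85
eef_pos: [0.3444, 0.3601, 0.2535]
eef_rot: [-0.663, -3.071, 0.002]
ft_force: [0.5, 1.3, -0.1]
opening: 0.0854
gripper_force: 0.0
```

move_arm(motion=[{"claw":0,"x":0.12,"y":-0.21,"z":0,"yaw":0},{"claw":0,"x":0.24,"y":-0.42,"z":0,"yaw":0},{"claw":0,"x":0.34,"y":-0.63,"z":0,"yaw":0},{"claw":0,"x":0.42,"y":-0.84,"z":0,"yaw":0},{"claw":0,"x":0.46,"y":-1,"z":0,"yaw":0},{"claw":0,"x":0.46,"y":-1,"z":0,"yaw":0},{"claw":0,"x":0.46,"y":-1,"z":0,"yaw":0}])

```text
time: 1.72
eef_pos: [0.4582, 0.1128, 0.2531]
eef_rot: [-0.659, -3.071, -0.001]
ft_force: [0.5, 0.0, -0.1]
opening: 0.0852
gripper_force: 0.0
```

```bash
cat > w.py <<'E'
from h import *
import sys
s=robot.read_state();print(s["time"],s["eef_pos"],s["qpos"])
M=R.from_rotvec(s["eef_rot"]).as_matrix();print("close line",np.degrees(np.arctan2(M[1,1],M[0,1])),"tilt",M[:,2])
p,d,P,K,T=shot("wrist");save(sys.argv[1],p);Z=P[...,2]
np.savez("w.npz",p=p,P=P)
E
python3 w.py w1.png; python3 - <<'E'
from h import *
z=np.load("w.npz");P=z["P"];Z=P[...,2]
near=np.hypot(P[...,0]-.457,P[...,1]-.095)<.045
t=P[near&(Z>.07)&(Z<.09)];print(len(t),cv2.minEnclosingCircle(t[:,:2].astype(np.float32)),np.median(t[:,2]))
c=np.array(cv2.minEnclosingCircle(t[:,:2].astype(np.float32))[0])
q=P[(Z>.006)&(Z<.02)][:,:2]-c;r=np.hypot(*q.T);k=(r>.035)&(r<.062);a=np.arctan2(q[k,1],q[k,0])
print(k.sum(),np.degrees(np.angle(np.exp(3j*(a-np.pi/6)).mean())/3))
E
```

```text
1.725 [0.45815169 0.11282909 0.25313098] [-0.38451459  0.37897583  0.11407692  1.99933598 -0.0617099   0.76695451
  0.91431491]
close line 65.79294408825581 tilt [-6.54349539e-04  5.23597367e-04 -9.99999649e-01]
860 ((0.4588586688041687, 0.09379557520151138), 0.02746536023914814) 0.07848854661783286
651 5.591007982726984
```

View pics/w1.png

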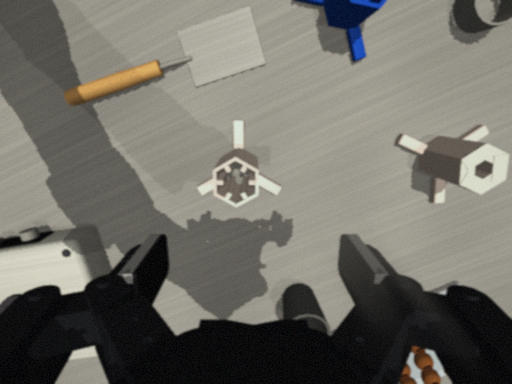

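The wrist view shows the splined star at (237,182), the spare at (485,168) and the blue one at (350,10). The star is at (0.459, 0.094), so I'll go down and grip.

move_arm(motion=[{"claw":0,"x":0,"y":-0.075,"z":-0.1,"yaw":0},{"claw":0,"x":0,"y":-0.075,"z":-0.3,"yaw":0},{"claw":0,"x":0,"y":-0.075,"z":-0.5,"yaw":0},{"claw":0,"x":0,"y":-0.075,"z":-0.66,"yaw":0},{"claw":0,"x":0,"y":-0.075,"z":-0.765,"yaw":0},{"claw":0,"x":0,"y":-0.075,"z":-0.765,"yaw":0},{"claw":120,"x":0,"y":-0.075,"z":-0.765,"yaw":0},{"claw":180,"x":0,"y":-0.075,"z":-0.765,"yaw":0},{"claw":180,"x":0,"y":-0.075,"z":-0.765,"yaw":0},{"claw":180,"x":0,"y":-0.075,"z":-0.765,"yaw":0},{"claw":180,"x":0,"y":-0.075,"z":-0.765,"yaw":0},{"claw":180,"x":0,"y":-0.075,"z":-0.765,"yaw":0}])

```text
time: 3.28
eef_pos: [0.4592, 0.0937, 0.0634]
eef_rot: [0.659, 3.07, 0.002]
ft_force: [-1.4, 0.6, 7.1]
opening: 0.0473
gripper_force: 62.9
```

move_arm(motion=[{"claw":180,"x":0,"y":0,"z":0.15,"yaw":0},{"claw":180,"x":0,"y":0,"z":0.35,"yaw":0},{"claw":180,"x":0,"y":0,"z":0.55,"yaw":0},{"claw":180,"x":0,"y":-0.15,"z":0.68,"yaw":-0.2},{"claw":180,"x":0.05,"y":-0.35,"z":0.7,"yaw":-0.4},{"claw":180,"x":0.1,"y":-0.55,"z":0.7,"yaw":-0.6},{"claw":180,"x":0.15,"y":-0.7,"z":0.7,"yaw":-0.7},{"claw":180,"x":0.15,"y":-0.8,"z":0.7,"yaw":-0.7},{"claw":180,"x":0.15,"y":-0.85,"z":0.7,"yaw":-0.7},{"claw":180,"x":0.15,"y":-0.85,"z":0.7,"yaw":-0.7},{"claw":180,"x":0.15,"y":-0.85,"z":0.7,"yaw":-0.7}])

```text
time: 4.65
eef_pos: [0.4958, -0.1174, 0.237]
eef_rot: [-1.181, -2.91, -0.002]
ft_force: [0.0, 0.1, -3.3]
opening: 0.0473
gripper_force: 63.9
```

```bash
python3 w.py w2.png; python3 - <<'E'
from h import *
w=np.load("w.npz")["P"]
b=shot("side");save("s2.png",b[0][220:350,260:400].repeat(4,0).repeat(4,1))
for n,P in(("wrist",w),("side",b[2]),("side0",np.load("a.npz")["sP"]),("top0",np.load("a.npz")["tP"])):
    Z=P[...,2];nr=np.hypot(P[...,0]-.507,P[...,1]+.235)<.03
    for lo,hi in((.0585,.063),(.07,.108),(.108,.134)):
        s=P[nr&(Z>lo)&(Z<hi)]
        if len(s)>5: print(n,lo,len(s),s.mean(0).round(4),((s.min(0)+s.max(0))/2).round(4))
    s=P[(Z>.05)&(Z<.057)&(np.hypot(P[...,0]-.507,P[...,1]+.235)<.15)][:,:2].astype(np.float32)
    if len(s): print(n,"box",cv2.minAreaRect(s))
E
```

```text
4.65 [ 0.49584886 -0.11741089  0.23703565] [ 0.01769643  0.45922749  0.22931231  1.92710954 -0.14660909  0.77167767
  1.12929287]
close line 45.82691892204784 tilt [-3.11448561e-04  1.22022533e-03 -9.99999207e-01]
wrist 0.0585 244 [ 0.489  -0.2406  0.0594] [ 0.4894 -0.2382  0.0603]
wrist 0.07 9 [ 0.4933 -0.2423  0.0795] [ 0.4934 -0.2425  0.0799]
wrist box ((0.5110854506492615, -0.23924343287944794), (0.1974731981754303, 0.17701564729213715), 75.45970916748047)
side 0.0585 141 [ 0.4987 -0.2428  0.0604] [ 0.5062 -0.235   0.0608]
side 0.07 176 [ 0.5033 -0.2476  0.0907] [ 0.5089 -0.2428  0.089 ]
side 0.108 111 [ 0.506  -0.2444  0.1178] [ 0.5096 -0.2419  0.1209]
side box ((0.5077821016311646, -0.24236537516117096), (0.20008060336112976, 0.17993730306625366), 75.42547607421875)
side0 0.0585 136 [ 0.4984 -0.2424  0.0606] [ 0.5069 -0.2366  0.0607]
side0 0.07 174 [ 0.5032 -0.2472  0.0902] [ 0.51   -0.2418  0.0889]
side0 0.108 115 [ 0.5058 -0.2444  0.1171] [ 0.5084 -0.242   0.1209]
side0 box ((0.5078771114349365, -0.24234697222709656), (0.19952665269374847, 0.17937730252742767), 75.88325500488281)
top0 0.0585 101 [ 0.5034 -0.2291  0.0603] [ 0.5079 -0.2355  0.0607]
top0 0.07 89 [ 0.507  -0.2336  0.0932] [ 0.5093 -0.2373  0.0892]
top0 0.108 71 [ 0.5063 -0.2361  0.1178] [ 0.5053 -0.2393  0.121 ]
top0 box ((0.5084682703018188, -0.23708529770374298), (0.19799669086933136, 0.17890311777591705), 75.6564712524414)
```

View pics/w2.png

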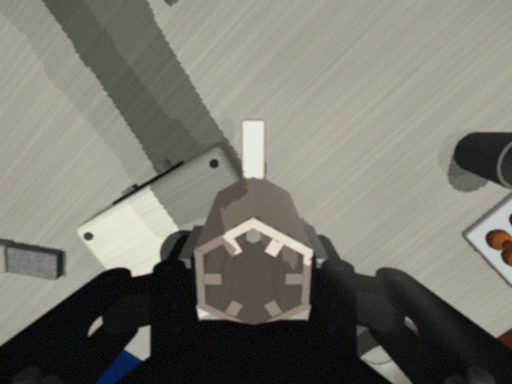

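```bash
cat > fit.py <<'E'
from h import *
from scipy.optimize import least_squares
def cone(P):
    Z=P[...,2]; q=P[(np.hypot(P[...,0]-.507,P[...,1]+.238)<.02)&(Z>.112)&(Z<.131)]
    r=.004+(.132-q[:,2])/.022*.0075
    f=least_squares(lambda c:np.hypot(q[:,0]-c[0],q[:,1]-c[1])-r,[.507,-.238],loss="soft_l1",f_scale=.001)
    return len(q),f.x.round(4),np.sqrt(np.mean(f.fun**2))
def hexa(P,c0,lo,hi,yaw):   # visible collar sides
    Z=P[...,2]; q=P[(np.hypot(P[...,0]-c0[0],P[...,1]-c0[1])<.035)&(Z>lo)&(Z<hi)][:,:2]
    n=np.radians(yaw+60*np.arange(6));N=np.c_[np.cos(n),np.sin(n)]
    f=least_squares(lambda c:((q-c)@N.T).max(1)-.024,c0,loss="soft_l1",f_scale=.001)
    return len(q),f.x.round(4),np.sqrt(np.mean(f.fun**2))
E
python3 - <<'E'
from fit import *
z=np.load("a.npz")
for n in"st":
    P=z[n+"P"];print(n,"shaft",cone(P),"star0",hexa(P,[.458,.0945],.02,.07,5.7))
P=shot("side")[2]
print("held",hexa(P,[.496,-.1175],.19,.214,-14.2))
Z=P[...,2];q=P[(np.hypot(P[...,0]-.496,P[...,1]+.1175)<.09)&(Z>.12)&(Z<.2)];print(np.percentile(q[:,2],[0,1,5]))
E
```

```text
s shaft (68, array([ 0.5096, -0.241 ]), np.float64(0.0013091357095194591)) star0 (307, array([0.4564, 0.0913]), np.float64(0.002670342620174002))
t shaft (42, array([ 0.5096, -0.2384]), np.float64(0.0015403623599590127)) star0 (111, array([0.4549, 0.0944]), np.float64(0.004146334770818883))
held (169, array([ 0.4945, -0.1178]), np.float64(0.0010881112624890308))
[0.17111085 0.17397548 0.17629458]
```

move_arm(motion=[{"claw":180,"x":0.02,"y":-0.17,"z":0,"yaw":0},{"claw":180,"x":0.04,"y":-0.34,"z":0,"yaw":0},{"claw":180,"x":0.057,"y":-0.49,"z":0,"yaw":0},{"claw":180,"x":0.057,"y":-0.49,"z":0,"yaw":0},{"claw":180,"x":0.057,"y":-0.49,"z":0,"yaw":0},{"claw":180,"x":0.057,"y":-0.49,"z":0,"yaw":0}])

```text
time: 5.55
eef_pos: [0.5104, -0.2397, 0.2369]
eef_rot: [-1.18, -2.911, -0.002]
ft_force: [0.9, 0.2, -3.0]
opening: 0.0475
gripper_force: 63.6
```

```bash
python3 - <<'E'
from fit import *
s=robot.read_state();print(s["eef_pos"],s["time"])
b=shot("side");P=b[2];print(hexa(P,s["eef_pos"][:2],.19,.214,-14.2),cone(P))
save("s3.png",b[0][190:340,250:410].repeat(4,0).repeat(4,1))
E
```

```text
[ 0.51040508 -0.23972027  0.23693443] 5.55
(180, array([ 0.509 , -0.2401]), np.float64(0.0009381560082595909)) (70, array([ 0.5089, -0.2414]), np.float64(0.0016862797483867189))
```

View pics/s3.png

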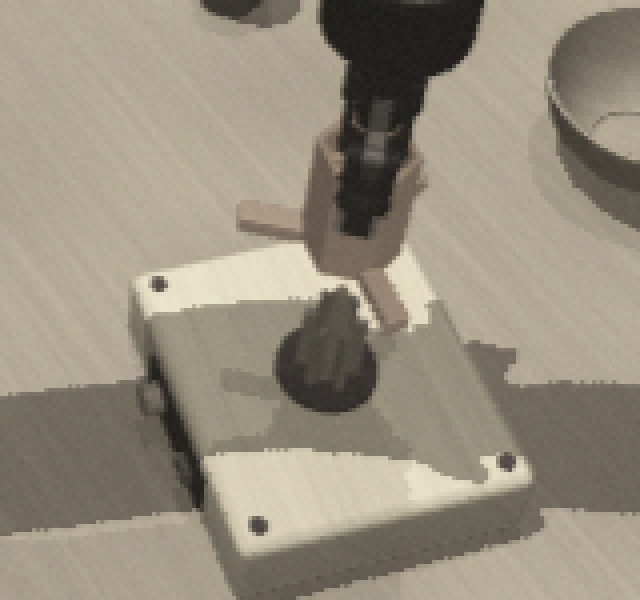

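The star (collar at crop (355,200)) hangs over the shaft (crop (340,300)), about 1 mm off. Descending over the cone.

move_arm(motion=[{"claw":180,"x":0,"y":-0.002,"z":-0.08,"yaw":0},{"claw":180,"x":0,"y":-0.002,"z":-0.14,"yaw":0},{"claw":180,"x":0,"y":-0.002,"z":-0.19,"yaw":0},{"claw":180,"x":0,"y":-0.002,"z":-0.23,"yaw":0},{"claw":180,"x":0,"y":-0.002,"z":-0.23,"yaw":0}])

```text
time: 6.22
eef_pos: [0.5098, -0.2418, 0.1788]
eef_rot: [-1.183, -2.908, -0.0]
ft_force: [0.3, -1.0, -3.7]
opening: 0.0472
gripper_force: 63.8
```

move_arm(motion=[{"claw":180,"x":0,"y":0,"z":-0.02,"yaw":0},{"claw":180,"x":0,"y":0,"z":-0.035,"yaw":0},{"claw":180,"x":0,"y":0,"z":-0.05,"yaw":0},{"claw":180,"x":0,"y":0,"z":-0.05,"yaw":0}])

```text
time: 6.72
eef_pos: [0.51, -0.242, 0.1668]
eef_rot: [-1.184, -2.909, -0.0]
ft_force: [-0.7, 1.1, -3.1]
opening: 0.0473
gripper_force: 63.8
```

move_arm(motion=[{"claw":180,"x":0,"y":0,"z":-0.03,"yaw":0},{"claw":180,"x":0,"y":0,"z":-0.06,"yaw":0},{"claw":180,"x":0,"y":0,"z":-0.08,"yaw":0},{"claw":180,"x":0,"y":0,"z":-0.08,"yaw":0}])

```text
time: 7.22
eef_pos: [0.5099, -0.2419, 0.1465]
eef_rot: [-1.183, -2.909, -0.0]
ft_force: [-0.7, 0.1, -2.9]
opening: 0.0474
gripper_force: 63.8
```

move_arm(motion=[{"claw":180,"x":0,"y":0,"z":-0.03,"yaw":0},{"claw":180,"x":0,"y":0,"z":-0.06,"yaw":0},{"claw":180,"x":0,"y":0,"z":-0.08,"yaw":0},{"claw":180,"x":0,"y":0,"z":-0.086,"yaw":0},{"claw":180,"x":0,"y":0,"z":-0.09,"yaw":0},{"claw":180,"x":0,"y":0,"z":-0.09,"yaw":0}])

```text
time: 7.98
eef_pos: [0.5103, -0.2421, 0.1247]
eef_rot: [1.184, 2.91, 0.0]
ft_force: [-0.1, 0.3, -3.9]
opening: 0.0475
gripper_force: 63.8
```

It's about 1 mm above the shoulder and free of load. Opening and backing off.

move_arm(motion=[{"claw":180,"x":0,"y":0,"z":-0.006,"yaw":0},{"claw":180,"x":0,"y":0,"z":-0.006,"yaw":0},{"claw":90,"x":0,"y":0,"z":-0.006,"yaw":0},{"claw":0,"x":0,"y":0,"z":-0.006,"yaw":0},{"claw":0,"x":0,"y":0,"z":-0.006,"yaw":0},{"claw":0,"x":0,"y":0,"z":0,"yaw":0},{"claw":0,"x":0,"y":0,"z":0,"yaw":0}])

```text
time: 8.85
eef_pos: [0.5103, -0.2421, 0.1247]
eef_rot: [1.184, 2.91, 0.0]
ft_force: [-0.5, 0.8, 0.0]
opening: 0.0853
gripper_force: 0.0
```

move_arm(motion=[{"claw":0,"x":0,"y":0,"z":0.1,"yaw":0},{"claw":0,"x":0,"y":0,"z":0.3,"yaw":0},{"claw":0,"x":0,"y":0,"z":0.5,"yaw":0},{"claw":0,"x":0,"y":0,"z":0.6,"yaw":0},{"claw":0,"x":0,"y":0,"z":0.6,"yaw":0},{"claw":0,"x":0,"y":0,"z":0.6,"yaw":0}])

```text
time: 9.6
eef_pos: [0.5096, -0.2416, 0.2735]
eef_rot: [-1.183, -2.908, -0.0]
ft_force: [-0.3, -0.2, -0.3]
opening: 0.0851
gripper_force: 0.0
```

```bash
python3 - <<'E'
from fit import *
b=shot("side");P=b[2];Z=P[...,2]
q=P[(np.hypot(P[...,0]-.51,P[...,1]+.241)<.035)&(Z>.09)&(Z<.17)]
print(robot.read_state()["time"],"top z",np.percentile(q[:,2],[90,97,100]),hexa(P,[.51,-.241],.08,.135,-14.2),hexa(P,[.51,-.241],.08,.1,-14.2),hexa(P,[.51,-.241],.115,.135,-14.2))
save("s4.png",b[0][190:340,250:410].repeat(4,0).repeat(4,1))
E
```

```text
9.65 top z [0.13983591 0.14128024 0.14495398] (517, array([ 0.5086, -0.2429]), np.float64(0.006104970314214245)) (130, array([ 0.5089, -0.2425]), np.float64(0.0010049161855446576)) (261, array([ 0.5082, -0.2436]), np.float64(0.008258444176655787))
```

View pics/s4.png

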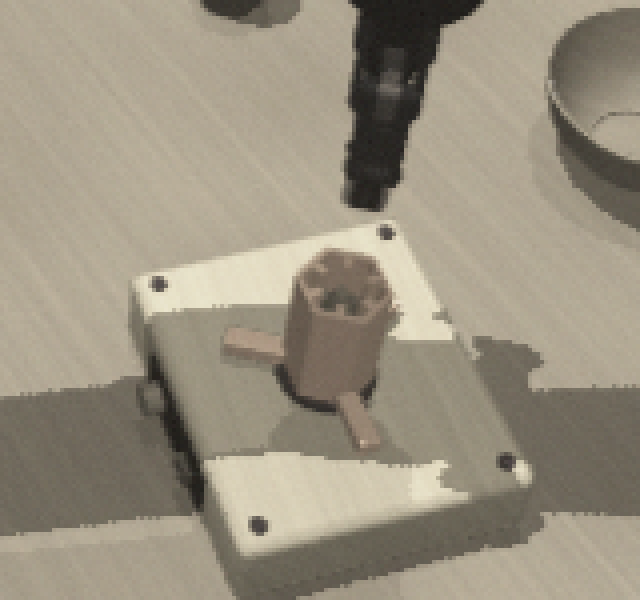

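The star (crop (340,320)) sits upright on the shoulder with its top at z = 0.14, so it is fully home. The gripper is clear, and I'm handing the job in.

```bash
python3 -c "
from bench import robot
print(robot.finish_job())"
```

```text
the job is handed in; nothing more can be done
None
```

The splined star is fully home on the drive shaft, upright and let go, with the spare and blue stars left alone; I handed the job in at about 9.7 s, and the hand-in returned no verdict.

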